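# Set a humidifier's cartridge cap to its half-way priming position and hold it

## Robot

A 6-joint arm with a two-finger parallel gripper is mounted at the origin on the work surface; the furniture and walls round the work are solid. World frame = base frame: x ahead of the robot, y to its left, z up, the work surface at z = 0. Lengths are in m, angles in rad, forces in N, time in s.
With the tool pointing down it reaches from about 0.35 to 0.775 m from the base axis. Payload 5.5 kg.
Tool frame: the origin (TCP) lies between the finger pads; the fingertips stand 22 mm ahead of it and the grasp point (between the pads) lies 3 mm ahead of it; z points along the fingers, y is the line along which they close (so a half turn about z gives the same grasp; the last joint's range is limited). The gripper opens to 85 mm and grips with 20 to 120 N. Pads are 22 mm wide; open, the fingers measure 114 mm over their backs; the gripper's body (76 mm by 85 mm) begins 54 mm behind the grasp point. The pads swing forward as they close: fully open they stand 13 mm farther back than shut.
Start: joints at [-1.266, 0.313, 0.046, 1.304, 0, 1.431], TCP at [0.247, -0.519, 0.253] pointing down, gripper open.
Joint ranges: [-2.76, 2.76], [-0.86, 1.69], [-1.03, 1.26], [-2.2, 2.34], [-1.47, 1.5], [-3.14, 3.14]. Speed limits (rad/s): [2.57, 2.57, 3.14, 3.14, 3.14, 3.14].

## Interface

Orientations are given as a unit quaternion [w, x, y, z].
In Python, from workcell import env, workorder, read_camera gives the robot as it stands (env), with the cameras as plain functions and the job (workorder).
- The arm moves only by the shell command python3 nudge.py 'ROWS' [OPENING] [FORCE]. ROWS is a JSON list of rows, 1 to 8 of them, each of 6 numbers: dx, dy, dz in m, then a rotation vector rx, ry, rz in rad; each row is the pose to reach, as a shift and turn from the pose commanded when the command began, along the tool's axes at that moment; what a row does not reach only later rows make up. A row lasts 1/8 s, in which the tool goes at most 0.0625 m and 0.188 rad, less where a joint would pass 70% of its speed; a pose out of reach is approached as far as the arm can. OPENING is the finger opening in m, set as the command begins (- or left out keeps the last). The fingers move at their own pace and stop on an object; FORCE is the grip in N (left out, the last holds). Time passes only in rows, so rows that do not move let the fingers close. It prints the time, the measured TCP pose, the force, the opening and the grip force at its end.
- env.get_state(): the state, without advancing time (a new reading comes with each control period).
- read_camera(name): name is "side" or "top"; returns a dict with "image" (420x560x3 uint8, red, green, blue), "K" (3x3 intrinsics, pixels), "R" (3x3) and "t" (3): a world point X has camera coordinates R X + t. Camera axes: x right, y down, z forward; pixel columns grow to the right and rows downward; lengths in m; the calibration is good to about 2 mm. A picture is of the moment at which its call begins. There is no depth.
- workorder.hand_in(): hands the job in; it is judged then, once.
The state is a dict: "clock": time; "joint_pos": joint angles; "qvel": joint speeds; "tau": joint torques, N m; "tcp_pos": TCP position; "orientation": TCP orientation; "wrist_force": force on the tool from outside, world axes, zero at the start; "ft_torque": the same for the moment, N m; "finger_gap": finger opening in m; "grip_force": force on a finger pad.
Only numpy, scipy, OpenCV 4.12 (cv2) and the standard library are available. Lean on these libraries where they do the work, as an engineer would, in place of code of your own. Each camera call takes 0.05 s, during which the arm holds its last target. There are 200 camera calls.

## Task

Pull the cartridge cap up out of the drying cup, lower it into the neck of the desk humidifier with its two lugs through the two slots until the cap's disc sits down on the neck, then twist it clockwise (seen from above) half of the quarter turn to the lock, so that its wing handle lines up with the two raised ribs on the neck. That is the priming position: never turn it on as far as the lock's click, leave the cup standing upright, and finish while still gripping the cap there - do not let go of it.

Things in the scene. Friction and masses are not known exactly. Their poses are not given: they have to be found in the camera images.
- cap: White cartridge cap, one rigid loose part, 0.08 to 0.17 kg; half-turn symmetric. Origin: centre of the underside of its round disc (76 mm across, z 0 to +8 mm), z up along its axis, x along its wing handle and its lugs. Under the disc: a round plug 48 mm across (z -15 to 0), then a grey rod (cartridge) 28 mm across. It starts hanging in the cup, disc on the rim, with 3 mm sideways play.
- cap_wing (a point): Top centre of the cap's upright wing handle, 38 mm above the cap's origin; the wing is 56 mm long along the cap's x, 12 mm thick along y, and 30 mm high (its foot is on the disc): pinch it across y from above.
- cap_lug (a point): Outer end of one of the cap's two lugs (one either side), at cap x = +30 mm, z = -12.5 mm (the other at x = -30 mm). Each lug sticks out 6 mm from the plug and is 11 mm wide (y) and 5 mm thick (z -15 to -10 mm).
- cap_tip (a point): Lower, tapered end of the cap's cartridge, on the cap's axis 90 mm below the cap's origin.
- cup: Steel drying cup, loose, about 0.6 kg, upright: 74 mm across and 105 mm high on an 86 mm foot, inner diameter 66 mm, inner floor 10 mm up. Origin at the centre of its underside, z up.
- cup_rim (a point): Centre of the cup's mouth, 105 mm above its underside.
- humidifier: White round desk humidifier, fixed to the desk, 116 mm across and 120 mm high, with a grey neck 93 mm across on top and a small dial on its -x side. Origin at the centre of its underside, z up; its +x and -x directions run through the two slots in the neck.
- neck_mouth (a point): Centre of the neck's mouth, 120 mm above the humidifier's underside, axes as the humidifier's; the seated cap's origin is here. The mouth is 52 mm across; two slots at +x and -x, 16 mm wide, widen it to 65 mm for the lugs. The rest is a ledge 6 mm thick, below which the lugs turn, clockwise only (seen from above), 90 degrees from the slots to a hard stop.
- neck_rib (a point): Top of one of the two raised ribs (5 mm wide, half a turn apart) on the outer edge of the neck, 47 mm from its axis, standing 4 mm out and 3 mm above its top, and 45 degrees clockwise (seen from above) from the slots: half-way to the lock. There the cap's wing is in line with both ribs.
- catch (a joint): Sprung catch of the lock inside the neck, under the ledge: 0 m when free; a lug presses it down up to 0.002 m (3 to 4 N) where the lock clicks, at 78 to 90 degrees of twist.

How it is judged:
On the way, in this order (a step that is already met when the one before it is completed fails the run):
1. the cap is drawn up until its cartridge is clear of the cup (z of cap_tip in the frame of cup_rim above 0.003 m and contact force between the fingers and cap above 0.5 N), for 0.1 s.
2. the cap sits down on the neck, its lugs through the slots and not yet twisted (horizontal distance between cap and neck_mouth below 0.004 m and z of cap in the frame of neck_mouth between -0.003 and 0.003 m and angle between the x axis of cap and the x axis of humidifier, either way round below 0.26 rad), for 0.1 s.
At the end, for the whole second after the job is handed in: The cap sits on the humidifier's neck (its origin within 4 mm sideways and 3 mm in height of the centre of the mouth, tilted under 0.08 rad), its wing is twisted clockwise by 45 degrees, within 10 degrees, from the slots, the fingers still grip it (over 1 N), and the cup stands upright on the desk (horizontal distance between cap and neck_mouth below 0.004 m and z of cap in the frame of neck_mouth between -0.003 and 0.003 m and angle between cap's own z axis and vertical below 0.08 rad and angle between the x axis of cap and the x axis of humidifier, either way round between 0.611 and 0.96 rad and ((x of cap_lug in the frame of neck_mouth above 0 m and y of cap_lug in the frame of neck_mouth below 0 m) or (x of cap_lug in the frame of neck_mouth below 0 m and y of cap_lug in the frame of neck_mouth above 0 m)) and contact force between the fingers and cap above 1 N and contact force between cap and cup below 0.1 N and angle between cup's own z axis and vertical below 0.1 rad and height (world z) of cup below 0.01 m); the arm keeps its last pose, push and grip.
It fails at once if the lock's catch is pressed: the cap was twisted as far as the click (value of joint catch above 0.0008 m).
It fails at once if the cup is knocked over (angle between cup's own z axis and vertical above 0.5 rad).
It also fails if it takes over 51 s, if anything falls off the work surface, if the arm or the gripper's body presses on something with over 40 N, if the wrist force passes 120 N, or if a joint passes its speed limit or range.

## Working session

There is one attempt and no reset: what is moved stays moved. The work goes in short steps, Python scripts to look and compute and a shell command to move; the robot and the scene stay as the last step left them, time stands still between calls to the robot, and variables do not carry over. Pictures are saved under pics/ and viewed, at most 10 in all, crops included, and the job is handed in when it is done.

```bash
ls; mkdir -p pics
python3 - <<'E'
from workcell import env, workorder, read_camera
import cv2,numpy as np
for n in("top","side"):
    c=read_camera(n);cv2.imwrite(f"pics/{n}0.png",c["image"][:,:,::-1]);print(n,c["K"].round(1).tolist(),c["R"].round(4).tolist(),c["t"].round(4).tolist())
s=env.get_state();print(s)
E
```

```text
nudge.py
pics
workcell.py
top [[418.0, 0.0, 281.2], [0.0, 418.0, 205.7], [0.0, 0.0, 1.0]] [[0.0179, -0.9996, -0.0234], [-0.9939, -0.0153, -0.1089], [0.1085, 0.0252, -0.9938]] [-0.0146, 0.4981, 0.8977]
side [[482.2, 0.0, 284.6], [0.0, 482.2, 210.6], [0.0, 0.0, 1.0]] [[0.9875, -0.1558, 0.023], [-0.0336, -0.3507, -0.9359], [0.1539, 0.9234, -0.3515]] [-0.5026, 0.1012, 0.8617]
{'clock': 0.1, 'joint_pos': array([-1.26559305e+00,  3.13933055e-01,  4.50945038e-02,  1.30359026e+00,
        1.54258589e-05,  1.43119392e+00]), 'qvel': array([-0.00029151, -0.002516  ,  0.00235404,  0.00112588,  0.00186364,
        0.00011319]), 'tau': array([ 1.92738393e-03, -4.81725097e+01,  2.99244082e+01,  1.27087411e-02,
       -9.40078939e-05, -1.48336494e-05]), 'tcp_pos': array([ 0.24728086, -0.51865361,  0.25249438]), 'orientation': array([-8.14081938e-04,  9.75369937e-01,  2.20573840e-01, -5.98213653e-05]), 'wrist_force': array([ 0.31336001,  0.57438061, -0.22405755]), 'ft_torque': array([-0.00904438,  0.02456705, -0.02707083]), 'grip_force': 0.0, 'finger_gap': 0.08532275274783968}
```

View pics/top0.png

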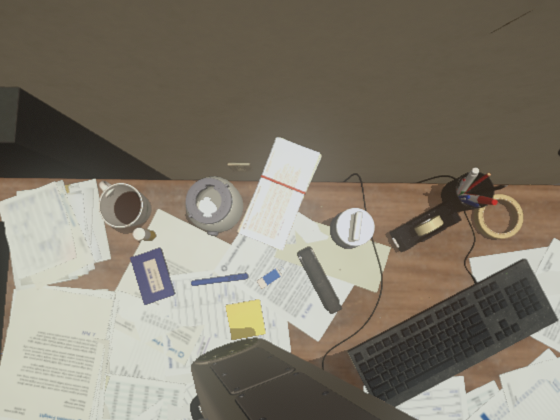

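View pics/side0.png

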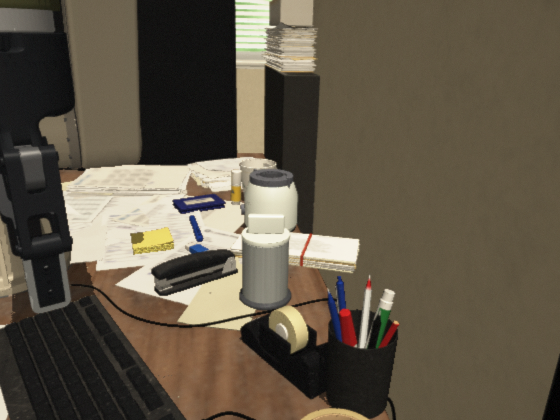

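The top view shows the capped cup near (354,228) and the humidifier neck near (210,202). Next I'll zoom in on both.

```bash
cat > h.py <<'E'
import cv2,numpy as np
from workcell import env, workorder, read_camera
def ray(c,u,v):
    d=c["R"].T@np.linalg.solve(c["K"],[u,v,1.]);return -c["R"].T@c["t"],d
def onz(c,u,v,z):
    o,d=ray(c,u,v);return (o+d*(z-o[2])/d[2])
def proj(c,X):
    p=c["K"]@(c["R"]@np.asarray(X,float)+c["t"]);return p[:2]/p[2]
E
python3 - <<'E'
from h import *
c=read_camera("top");im=c["image"][:,:,::-1]
a=cv2.resize(im[170:240,180:250],None,fx=5.6,fy=5.6,interpolation=cv2.INTER_CUBIC)
b=cv2.resize(im[195:265,320:390],None,fx=5.6,fy=5.6,interpolation=cv2.INTER_CUBIC)
cv2.imwrite("pics/z1.png",np.hstack([a,b]))
print(onz(c,354,228,.113),onz(c,210,202,.12),onz(c,280,182,0))
s=read_camera("side");im=s["image"][:,:,::-1]
cv2.imwrite("pics/z2.png",cv2.resize(im[160:315,215:325],None,fx=3.8,fy=3.8,interpolation=cv2.INTER_CUBIC))
print([onz(s,u,v,0) for u,v in((265,300),(315,240))])
E
```

```text
[ 0.44666303 -0.15381452  0.113     ] [0.49345597 0.13382226 0.12      ] [ 0.55591426 -0.00183833  0.        ]
[array([ 0.4507208 , -0.16582232,  0.        ]), array([0.58223344, 0.05813975, 0.        ])]
```

View pics/z1.png

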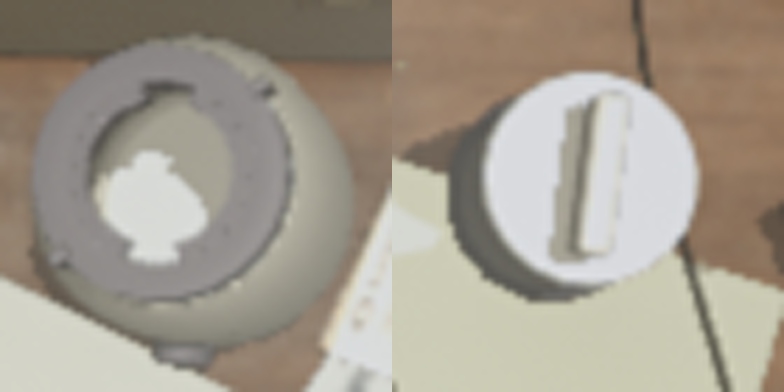

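View pics/z2.png

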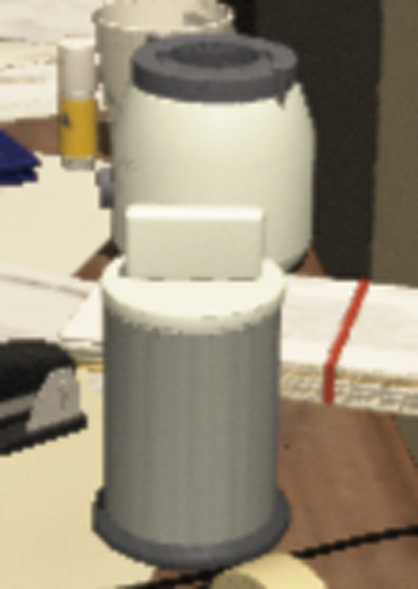

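The slots run about 5° clockwise from image-up, the ribs sit at upper right and lower left, and the wing is tilted slightly clockwise. I'll rectify onto the horizontal planes and measure both.

```bash
cat >> h.py <<'E'
def rect(c,x0,y0,z,w=.13,s=400/.13):
    # picture of plane z: up = +x, left = +y, centred x0,y0
    pts=np.float32([[x0+w/2,y0+w/2,z],[x0+w/2,y0-w/2,z],[x0-w/2,y0-w/2,z],[x0-w/2,y0+w/2,z]])
    src=np.float32([proj(c,p) for p in pts]);n=int(w*s)
    H=cv2.getPerspectiveTransform(src,np.float32([[0,0],[n,0],[n,n],[0,n]]))
    return cv2.warpPerspective(c["image"][:,:,::-1],H,(n,n),flags=cv2.INTER_CUBIC)
E
python3 - <<'E'
from h import *
c=read_camera("top");s=read_camera("side")
a=rect(c,.493,.134,.12);b=rect(s,.493,.134,.12)
cv2.imwrite("pics/r1.png",np.hstack([a,b]))
im=c["image"];hsv=cv2.cvtColor(im,cv2.COLOR_RGB2HSV)
# cap disc
m=((im.min(2)>190)&(hsv[:,:,1]<30)).astype(np.uint8);m[:195]=0;m[265:]=0;m[:,:325]=0;m[:,385:]=0
cs=max(cv2.findContours(m,0,1)[0],key=cv2.contourArea);hull=cv2.convexHull(cs)[:,0]
P=np.array([onz(c,u,v,.113)[:2] for u,v in hull]);(e,r)=cv2.minEnclosingCircle(P.astype(np.float32)*1000)
print("disc",e,r,cv2.fitEllipse((P*1000).astype(np.float32)))
print("hull px",cv2.boundingRect(cs))
# wing top: crop px corners from z1 (approx) at z=.143
for u,v in((608,95),(595,245)):
    print("wingend",onz(c,320+(u-392)/5.6,195+v/5.6,.143))
for u,v in((265,92),(62,258)): print("rib",onz(c,180+u/5.6,170+v/5.6,.123))
print("dial",onz(c,180+185/5.6,170+352/5.6,.05))
E
```

```text
disc (449.971435546875, -155.81210327148438) 37.03972625732422 ((450.0590515136719, -155.93565368652344), (73.15185546875, 73.65156555175781), 72.7113265991211)
hull px (337, 208, 37, 37)
wingend [ 0.47587657 -0.15812054  0.143     ]
wingend [ 0.42445627 -0.1535996   0.143     ]
rib [0.52494164 0.09963266 0.123     ]
rib [0.464409   0.16994637 0.123     ]
dial [0.43487867 0.13867325 0.05      ]
```

View pics/r1.png

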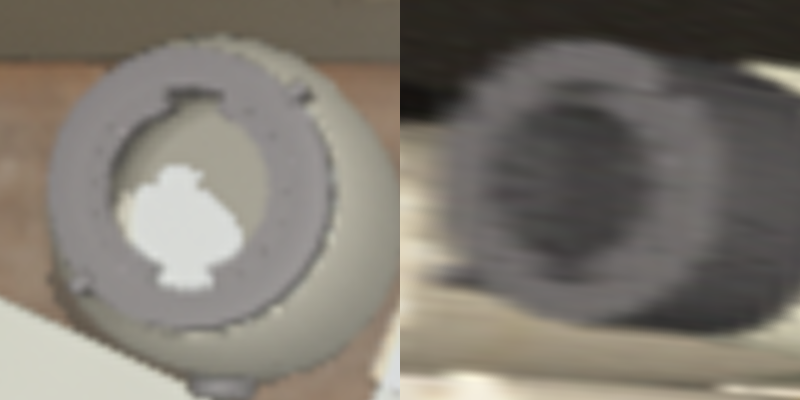

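Both rectified views put the neck centre near x 0.497, y 0.137, with the slots about 3° clockwise of +x. Next I'll measure the neck numerically and check where the wall behind it stands.

Run:
```python
from h import *
from scipy.optimize import least_squares
c=read_camera("top");s=read_camera("side")
print("wall base top-cam",[onz(c,u,182,0).round(3)[:2] for u in (60,300,520)])
g=cv2.cvtColor(s["image"],cv2.COLOR_RGB2HSV)
for v in (240,270,290,310): print(v,[(u,*s["image"][v,u]) for u in range(300,420,8)]) if v in(290,) else None
for name,c_,p in(("top",c,None),("side",s,None)):
    r=rect(c_,.493,.134,.12); lab=cv2.cvtColor(r,cv2.COLOR_BGR2LAB).astype(int)
    ref=lab[200,75] if name=="top" else lab[180,68]
    m=(np.abs(lab-ref)*[.5,1,1]).max(2)<(9 if name=="top" else 10)
    m=cv2.morphologyEx(m.astype(np.uint8),cv2.MORPH_OPEN,np.ones((5,5)))
    ct=max(cv2.findContours(m,cv2.RETR_EXTERNAL,1)[0],key=cv2.contourArea)[:,0].astype(float)
    hl=cv2.convexHull(ct.astype(np.float32))[:,0]
    f=least_squares(lambda q:np.hypot(ct[:,0]-q[0],ct[:,1]-q[1])-143,[190,185],loss="soft_l1",f_scale=2).x
    print(name,ref,cv2.contourArea(ct.astype(np.float32)),ct.min(0),ct.max(0),"fit px",f,"world",.493+(200-f[1])*.000325,.134+(200-f[0])*.000325)
    inn=[k[:,0] for k in cv2.findContours(1-m,cv2.RETR_LIST,1)[0] if 10000<cv2.contourArea(k)<40000]
    for k in inn: (e,rr)=cv2.minEnclosingCircle(k); print("inner",e,rr, k.min(0),k.max(0))
```

```text
wall base top-cam [array([0.549, 0.509]), array([ 0.557, -0.048]), array([ 0.564, -0.545])]
290 [(300, np.uint8(136), np.uint8(100), np.uint8(71)), (308, np.uint8(146), np.uint8(109), np.uint8(77)), (316, np.uint8(127), np.uint8(91), np.uint8(63)), (324, np.uint8(113), np.uint8(77), np.uint8(53)), (332, np.uint8(97), np.uint8(88), np.uint8(66)), (340, np.uint8(24), np.uint8(41), np.uint8(97)), (348, np.uint8(98), np.uint8(86), np.uint8(67)), (356, np.uint8(98), np.uint8(87), np.uint8(66)), (364, np.uint8(91), np.uint8(86), np.uint8(75)), (372, np.uint8(105), np.uint8(96), np.uint8(76)), (380, np.uint8(94), np.uint8(85), np.uint8(64)), (388, np.uint8(226), np.uint8(215), np.uint8(192)), (396, np.uint8(97), np.uint8(87), np.uint8(66)), (404, np.uint8(93), np.uint8(84), np.uint8(64)), (412, np.uint8(97), np.uint8(86), np.uint8(66))]
top [148 129 129] 93556.0 [44. 36.] [399. 375.] fit px [218.15351814 216.09122077] world 0.4877703532511316 0.12810010660581772
inner (187.31317138671875, 188.4556121826172) 103.9082260131836 [106  85] [265 292]
side [119 130 129] 62798.0 [18. 44.] [330. 330.] fit px [182.28583318 185.52720719] world 0.49770365766453406 0.13975710421639037
inner (177.47027587890625, 181.6486053466797) 102.41803741455078 [86 80] [260 283]
```

```bash
cat >> h.py <<'E'
from scipy.spatial.transform import Rotation as Ro
def go(x,y,z,yawdeg):
    s=env.get_state();q=s["orientation"];R=Ro.from_quat(np.r_[q[1:],q[0]])
    a=np.radians(yawdeg);T=Ro.from_matrix([[np.cos(a),np.sin(a),0],[np.sin(a),-np.cos(a),0],[0,0,-1]])
    print("shift",R.inv().apply(np.array([x,y,z])-s["tcp_pos"]).round(4),"turn",(R.inv()*T).as_rotvec().round(4),
      "| t",round(s["clock"],2),"tcp",s["tcp_pos"].round(4),"yaw",np.degrees(np.arctan2(*R.as_matrix()[1::-1,0])).round(2),"tilt",np.degrees(np.arccos(-R.as_matrix()[2,2])).round(2),"F",s["wrist_force"].round(1),"gap",round(s["finger_gap"],4),"grip",round(s["grip_force"],1))
E
python3 -c "
from h import *
go(.44,-.155,.22,175)
s=read_camera('side')
print([onz(s,329,290,0)])"
```

```text
shift [ 0.3305 -0.2457  0.0332] turn [-0.0000e+00 -3.0000e-04 -2.6095e+00] | t 0.4 tcp [ 0.2474 -0.519   0.2532] yaw 25.49 tilt 0.01 F [ 0.4 -0.3  0.1] gap 0.0853 grip 0.0
[array([ 0.56153129, -0.1467175 ,  0.        ])]
```

```bash
R='[0.33,-0.246,0.03,0,0,-1.4]'; python3 nudge.py '[[0.33,-0.246,0.03,0,0,-1.4],[0.33,-0.246,0.03,0,0,-1.4],[0.33,-0.246,0.03,0,0,-1.4],[0.33,-0.246,0.03,0,0,-1.4],[0.33,-0.246,0.03,0,0,-1.4],[0.33,-0.246,0.03,0,0,-1.4],[0.33,-0.246,0.03,0,0,-1.4],[0.33,-0.246,0.03,0,0,-1.4]]' 0.05; python3 -c "
from h import *
go(.44,-.155,.2,175)"
```

```text
clock: 1.45
tcp_pos: [0.4402, -0.1524, 0.2232]
orientation: [-0.0, 0.601, 0.8, 0.0]
wrist_force: [-0.1, -1.0, -0.3]
finger_gap: 0.05
grip_force: 0.0
shift [-0.0024 -0.0009  0.0232] turn [ 4.000e-04 -1.000e-04 -1.201e+00] | t 1.45 tcp [ 0.4402 -0.1524  0.2232] yaw 106.19 tilt 0.02 F [-0.1 -1.  -0.3] gap 0.05 grip 0.0
```

```bash
python3 nudge.py '[[-0.002,-0.001,0.02,0,0,-1.2],[-0.002,-0.001,0.02,0,0,-1.2],[-0.002,-0.001,0.02,0,0,-1.2],[-0.002,-0.001,0.02,0,0,-1.2],[-0.002,-0.001,0.02,0,0,-1.2],[-0.002,-0.001,0.02,0,0,-1.2],[-0.002,-0.001,0.02,0,0,-1.2],[-0.002,-0.001,0.02,0,0,-1.2]]'; python3 -c "
from h import *
go(.44,-.155,.139,175)
a=read_camera('top')['image'][:,:,::-1];b=read_camera('side')['image'][:,:,::-1]
f=lambda q:cv2.resize(q,(400,400),interpolation=cv2.INTER_CUBIC)
cv2.imwrite('pics/g1.png',np.hstack([f(a[170:290,290:410]),f(b[150:310,190:350])]))"
```

```text
clock: 2.45
tcp_pos: [0.439, -0.1573, 0.2034]
orientation: [0.0, 0.049, 0.999, -0.0]
wrist_force: [-0.5, 0.4, 0.0]
finger_gap: 0.05
grip_force: 0.0
shift [-0.0007  0.0023  0.0644] turn [-0.0002  0.0002 -0.0104] | t 2.45 tcp [ 0.439  -0.1573  0.2034] yaw 174.4 tilt 0.02 F [-0.5  0.4  0. ] gap 0.05 grip 0.0
```

View pics/g1.png

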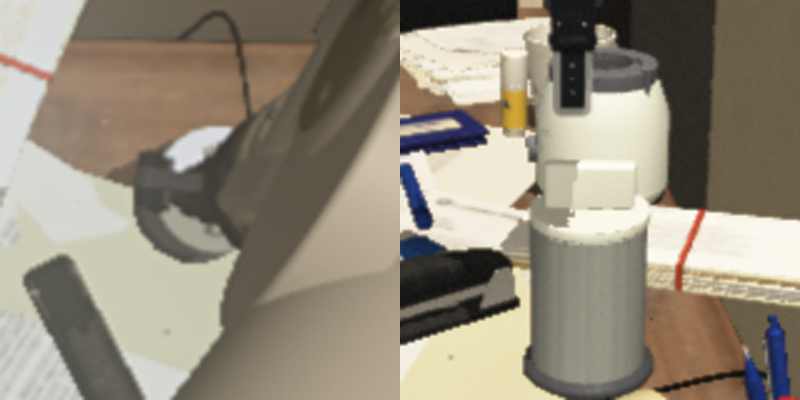

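The gripper stands above the wing, shifted toward its −x end as I intended. I'll descend and close.

```bash
python3 nudge.py '[[-0.001,0.002,0.03,0,0,-0.01],[-0.001,0.002,0.045,0,0,-0.01],[-0.001,0.002,0.055,0,0,-0.01],[-0.001,0.002,0.064,0,0,-0.01],[-0.001,0.002,0.064,0,0,-0.01],[-0.001,0.002,0.064,0,0,-0.01]]' && python3 nudge.py '[[0,0,0,0,0,0],[0,0,0,0,0,0],[0,0,0,0,0,0],[0,0,0,0,0,0],[0,0,0,0,0,0],[0,0,0,0,0,0]]' 0.0 60; python3 -c "
from h import *
go(.44,-.155,.139,175)"
```

```text
clock: 3.3
tcp_pos: [0.4406, -0.1556, 0.1398]
orientation: [0.0, 0.043, 0.999, -0.0]
wrist_force: [0.1, 0.6, 0.1]
finger_gap: 0.0501
grip_force: 0.0
clock: 4.05
tcp_pos: [0.4406, -0.1555, 0.1398]
orientation: [0.001, 0.043, 0.999, -0.0]
wrist_force: [-1.3, -0.1, 5.5]
finger_gap: 0.0108
grip_force: 59.2
shift [0.0007 0.0005 0.0008] turn [-0.0005  0.0011  0.0005] | t 4.05 tcp [ 0.4406 -0.1555  0.1398] yaw 175.03 tilt 0.07 F [-1.3 -0.1  5.5] gap 0.0108 grip 59.2
```

```bash
python3 nudge.py '[[0,0,-0.01,0,0,0],[0,0,-0.025,0,0,0],[0,0,-0.045,0,0,0],[0,0,-0.065,0,0,0],[0,0,-0.09,0,0,0],[0,0,-0.115,0,0,0],[0,0,-0.135,0,0,0],[0,0,-0.135,0,0,0]]'; python3 nudge.py '[[0,0,0,0,0,0],[0,0,0,0,0,0]]'; python3 -c "
from h import *
a=read_camera('top')['image'][:,:,::-1];b=read_camera('side')['image'][:,:,::-1]
f=lambda q:cv2.resize(q,(400,400),interpolation=cv2.INTER_CUBIC)
cv2.imwrite('pics/g2.png',np.hstack([f(a[150:310,270:430]),f(b[110:310,165:365])]))
go(.487,.138,.277,177)"
```

```text
clock: 5.05
tcp_pos: [0.4411, -0.1558, 0.2763]
orientation: [0.002, 0.043, 0.999, -0.001]
wrist_force: [-0.9, 0.0, -2.7]
finger_gap: 0.0109
grip_force: 58.7
clock: 5.3
tcp_pos: [0.4397, -0.155, 0.2733]
orientation: [-0.001, 0.043, 0.999, 0.0]
wrist_force: [0.0, -1.1, -1.4]
finger_gap: 0.0108
grip_force: 58.7
shift [-0.0216  0.2961 -0.0034] turn [ 0.0006 -0.0014 -0.0345] | t 5.4 tcp [ 0.4398 -0.1551  0.2735] yaw 175.03 tilt 0.09 F [-0.3  0.9 -1.6] gap 0.011 grip 58.7
```

View pics/g2.png

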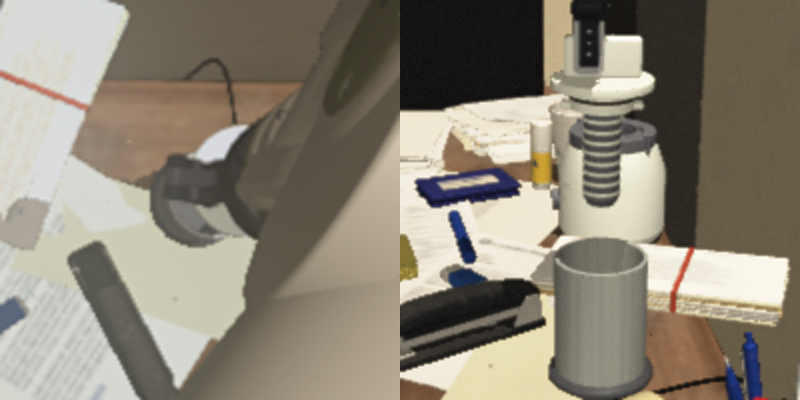

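The cap hangs level in the gripper and the cup stands upright. I'll carry it over the neck.

```bash
python3 nudge.py '[[-0.002,0.025,0,0,0,0],[-0.006,0.07,0,0,0,-0.01],[-0.01,0.12,0,0,0,-0.02],[-0.014,0.17,0,0,0,-0.03],[-0.018,0.22,0,0,0,-0.034],[-0.02,0.265,0,0,0,-0.034],[-0.022,0.29,0,0,0,-0.034],[-0.022,0.296,0,0,0,-0.034]]'; python3 nudge.py '[[0,0,0,0,0,0],[0,0,0,0,0,0],[0,0,0,0,0,0]]'; python3 -c "
from h import *
go(.4875,.1385,.277,177)
c=read_camera('top');s=read_camera('side')
np.savez('n.npz',a=c['image'],b=s['image'])
f=lambda q,k:cv2.resize(q,None,fx=k,fy=k,interpolation=cv2.INTER_CUBIC)
cv2.imwrite('pics/g3.png',np.hstack([f(c['image'][150:250,160:260,::-1],4),f(s['image'][90:250,210:310,::-1],4)[120:520]]))"
```

```text
clock: 6.4
tcp_pos: [0.4876, 0.139, 0.2736]
orientation: [-0.001, 0.025, 1.0, -0.0]
wrist_force: [-0.3, -1.1, -2.2]
finger_gap: 0.0108
grip_force: 58.8
clock: 6.78
tcp_pos: [0.4878, 0.1367, 0.2743]
orientation: [0.0, 0.027, 1.0, -0.0]
wrist_force: [-0.1, 0.2, -1.3]
finger_gap: 0.0111
grip_force: 58.8
shift [ 0.0004  0.0018 -0.0027] turn [-0.0002  0.0001 -0.002 ] | t 6.78 tcp [0.4878 0.1367 0.2743] yaw 176.89 tilt 0.01 F [-0.1  0.2 -1.3] gap 0.0111 grip 58.8
```

View pics/g3.png

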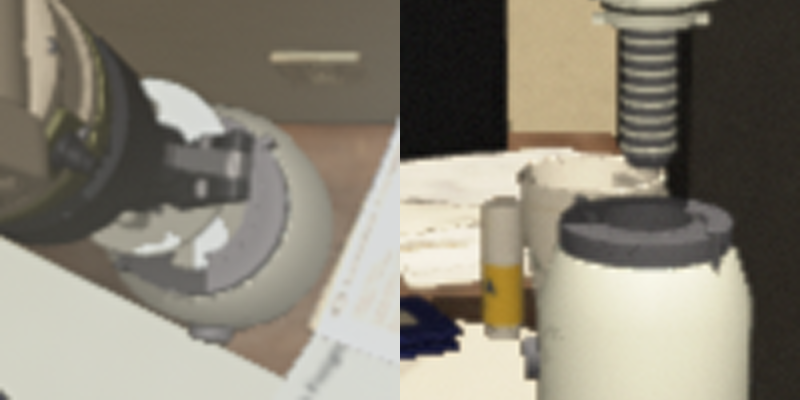

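Run:
```python
from h import *
s=read_camera("side");c=read_camera("top")
def ony(c,u,v,y):
    o,d=ray(c,u,v);return o+d*(y-o[1])/d[1]
im=s["image"]
g=cv2.cvtColor(im,cv2.COLOR_RGB2GRAY).astype(int)
for v in(136,140,144,150,155): print(v,g[v,258:290].tolist())
for v in(172,175,178,180): print(v,g[v,244:254].tolist(),g[v,288:298].tolist())
print("rod u272.5",ony(s,272.5,140,.137)," neck 271.6",ony(s,271.6,175,.137))
print("tip pred",proj(s,[.4978,.1362,.2743-.0348-.09]),"neck pred",proj(s,[.4975,.1385,.12]))
```

```text
136 [177, 175, 176, 176, 176, 165, 81, 53, 65, 71, 74, 74, 79, 81, 79, 79, 78, 78, 71, 67, 62, 34, 24, 19, 25, 36, 41, 40, 40, 40, 43, 42]
140 [176, 177, 175, 175, 174, 165, 80, 54, 66, 72, 75, 74, 76, 81, 80, 81, 77, 73, 73, 70, 72, 37, 23, 22, 25, 36, 39, 43, 41, 42, 40, 43]
144 [174, 172, 170, 170, 172, 162, 83, 86, 84, 75, 79, 77, 80, 77, 78, 79, 79, 76, 69, 72, 81, 41, 26, 23, 25, 38, 38, 43, 42, 40, 40, 41]
150 [171, 173, 171, 172, 171, 163, 81, 47, 76, 101, 117, 125, 139, 143, 143, 144, 139, 122, 115, 92, 60, 29, 20, 22, 28, 38, 38, 40, 40, 40, 42, 41]
155 [106, 104, 97, 92, 91, 85, 53, 78, 72, 71, 76, 77, 82, 83, 86, 82, 81, 77, 74, 66, 75, 39, 25, 22, 26, 38, 41, 42, 41, 40, 40, 38]
172 [145, 151, 150, 152, 154, 157, 150, 111, 74, 56] [111, 103, 85, 58, 44, 41, 42, 42, 39, 40]
175 [149, 153, 155, 158, 155, 118, 70, 58, 60, 60] [115, 115, 115, 115, 107, 61, 42, 42, 38, 37]
178 [145, 149, 154, 154, 155, 114, 64, 58, 65, 78] [88, 89, 82, 74, 59, 43, 42, 39, 40, 40]
180 [143, 148, 152, 156, 152, 110, 63, 54, 60, 59] [74, 78, 69, 64, 61, 47, 43, 42, 40, 41]
rod u272.5 [0.50065284 0.137      0.19480075]  neck 271.6 [0.49979803 0.137      0.11959526]
tip pred [270.89740616 161.41797986] neck pred [270.43704152 174.64117034]
```

```bash
python3 nudge.py '[[0,0.001,0.02,0,0,0],[0,0.001,0.04,0,0,0],[0,0.001,0.06,0,0,0],[0,0.001,0.08,0,0,0],[0,0.001,0.092,0,0,0],[0,0.001,0.098,0,0,0],[0,0.001,0.098,0,0,0],[0,0.001,0.098,0,0,0]]'; python3 nudge.py '[[0,0,0,0,0,0],[0,0,0,0,0,0],[0,0,0,0,0,0]]'; python3 -c "
from h import *
go(.4875,.138,.155,177)
c=read_camera('top');s=read_camera('side')
f=lambda q,k:cv2.resize(q,None,fx=k,fy=k,interpolation=cv2.INTER_CUBIC)
cv2.imwrite('pics/g4.png',np.hstack([f(c['image'][155:235,170:250,::-1],5),f(s['image'][120:200,230:310,::-1],5)]))"
```

```text
clock: 7.98
tcp_pos: [0.4883, 0.1387, 0.177]
orientation: [0.001, 0.026, 1.0, 0.0]
wrist_force: [0.6, 0.3, -2.5]
finger_gap: 0.0106
grip_force: 58.8
clock: 8.35
tcp_pos: [0.4879, 0.1386, 0.1765]
orientation: [0.0, 0.026, 1.0, -0.0]
wrist_force: [0.4, 0.2, -0.9]
finger_gap: 0.0111
grip_force: 58.8
shift [ 0.0004 -0.0007  0.0215] turn [-0.      0.0003 -0.0005] | t 8.35 tcp [0.4879 0.1386 0.1765] yaw 176.97 tilt 0.02 F [ 0.4  0.2 -0.9] gap 0.0111 grip 58.8
```

View pics/g4.png

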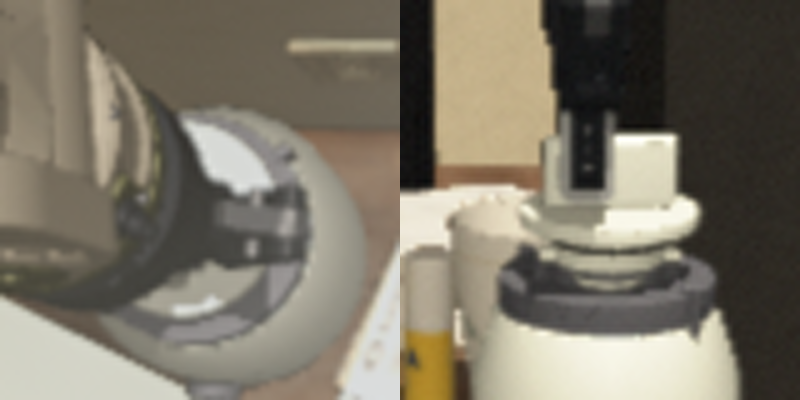

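Side view: the disc (520–700) is centred over the neck (498–716) in x. I'll lower gently and watch the force.

```bash
python3 nudge.py '[[0,-0.0006,0.004,0,0,0],[0,-0.0006,0.008,0,0,0],[0,-0.0006,0.011,0,0,0],[0,-0.0006,0.011,0,0,0]]'; python3 -c "
from h import *
go(.4875,.138,.155,177)"
```

```text
clock: 8.95
tcp_pos: [0.4876, 0.1381, 0.1648]
orientation: [-0.0, 0.026, 1.0, 0.0]
wrist_force: [-0.2, 1.1, -1.2]
finger_gap: 0.0108
grip_force: 58.7
shift [ 0.0001 -0.0001  0.0098] turn [ 0.0001 -0.0008 -0.0004] | t 8.95 tcp [0.4876 0.1381 0.1648] yaw 176.98 tilt 0.04 F [-0.2  1.1 -1.2] gap 0.0108 grip 58.7
```

```bash
python3 nudge.py '[[0,0,0.004,0,0,0],[0,0,0.008,0,0,0],[0,0,0.0105,0,0,0],[0,0,0.0105,0,0,0],[0,0,0.0105,0,0,0]]'; python3 -c "
from h import *
go(.4875,.138,.155,177)"
```

```text
clock: 9.57
tcp_pos: [0.4878, 0.1381, 0.1548]
orientation: [0.0, 0.026, 1.0, 0.0]
wrist_force: [0.3, 2.4, 0.9]
finger_gap: 0.0111
grip_force: 58.9
shift [ 0.0003 -0.0001 -0.0002] turn [ 0.0001  0.0001 -0.0003] | t 9.57 tcp [0.4878 0.1381 0.1548] yaw 176.98 tilt 0.01 F [0.3 2.4 0.9] gap 0.0111 grip 58.9
```

```bash
python3 nudge.py '[[0,0,0.001,0,0,0],[0,0,0.0015,0,0,0],[0,0,0.0015,0,0,0],[0,0,0.0015,0,0,0]]'; python3 -c "
from h import *
go(.4875,.138,.155,177)"
```

```text
clock: 10.07
tcp_pos: [0.4878, 0.1381, 0.1548]
orientation: [0.001, 0.026, 1.0, 0.0]
wrist_force: [-5.8, 1.0, 10.6]
finger_gap: 0.0109
grip_force: 60.8
shift [ 0.0003 -0.0001 -0.0002] turn [ 0.0001  0.0011 -0.0004] | t 10.07 tcp [0.4878 0.1381 0.1548] yaw 176.98 tilt 0.07 F [-5.8  1.  10.6] gap 0.0109 grip 60.8
```

Seated: the cap is at z ≈ 0.120 with a 10 N push. I'll twist about the cap axis, which is 10.5 mm along tool −x, starting with half.

```bash
python3 nudge.py '[[0,0,-0.001,0,0,0],[-0.0001,0.0016,-0.001,0,0,0.15],[-0.0005,0.0031,-0.001,0,0,0.3],[-0.001,0.0046,-0.001,0,0,0.45],[-0.001,0.0046,-0.001,0,0,0.45],[-0.001,0.0046,-0.001,0,0,0.45]]'; python3 -c "
from h import *
go(.4913,.1453,.1548,132)
s=env.get_state();print(s['ft_torque'])"
```

```text
clock: 10.82
tcp_pos: [0.4899, 0.1429, 0.1548]
orientation: [0.001, 0.248, 0.969, 0.001]
wrist_force: [1.4, 4.3, 4.1]
finger_gap: 0.0113
grip_force: 59.7
shift [-0.0001  0.0028 -0.    ] turn [0.0017 0.001  0.3375] | t 10.82 tcp [0.4899 0.1429 0.1548] yaw 151.34 tilt 0.11 F [1.4 4.3 4.1] gap 0.0113 grip 59.7
[ 0.67781946 -0.17436932  0.03680031]
```

```bash
python3 nudge.py '[[-0.0001,0.0016,0,0,0,0.15],[-0.0004,0.0028,0,0,0,0.27],[-0.0006,0.0034,0,0,0,0.335],[-0.0006,0.0034,0,0,0,0.335],[-0.0006,0.0034,0,0,0,0.335]]'; python3 -c "
from h import *
go(.4913,.1453,.1548,132)
c=read_camera('top');s=read_camera('side')
f=lambda q,k:cv2.resize(q,None,fx=k,fy=k,interpolation=cv2.INTER_CUBIC)
cv2.imwrite('pics/g5.png',np.hstack([f(c['image'][155:235,170:250,::-1],5),f(s['image'][120:200,230:310,::-1],5)]))"
```

```text
clock: 11.45
tcp_pos: [0.4921, 0.1456, 0.1548]
orientation: [0.001, 0.406, 0.914, 0.001]
wrist_force: [2.3, 4.4, 4.8]
finger_gap: 0.0109
grip_force: 59.8
shift [ 0.0003 -0.0008  0.    ] turn [0.002  0.0007 0.0025] | t 11.45 tcp [0.4921 0.1456 0.1548] yaw 132.15 tilt 0.12 F [2.3 4.4 4.8] gap 0.0109 grip 59.8
```

View pics/g5.png

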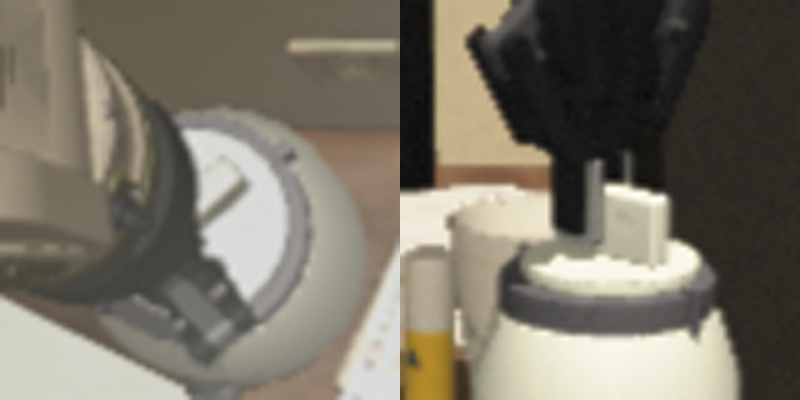

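The disc sits flat on the neck, and the wing (end at 240,178) points at the rib (288,153). The gripper still holds it and the forces are low. The job can be handed in.

```bash
python3 -c "
from workcell import env, workorder, read_camera
print(workorder.hand_in())"
```

```text
the job is handed in; nothing more can be done
None
```

The cap is seated on the humidifier neck, twisted about 45° clockwise so its wing lines up with the ribs, and still gripped at about 60 N; the cup was upright when last pictured, just after the lift. I handed the job in at about 11.5 s; it returned no verdict.

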